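# Load a power module into the free burn-in bay and close the shutter

## Robot

A 6-joint arm with a two-finger parallel gripper is mounted at the origin on the work surface. World frame = base frame: x ahead of the robot, y to its left, z up, the work surface at z = 0. Lengths are in mm, angles in rad, forces in N, time in s.
With the tool pointing down it reaches from about 150 to 775 mm from the base axis. Payload 6.1 kg.
Tool frame: the origin (TCP) lies between the finger pads; the fingertips stand bot.tip_extent ahead of it and the grasp point (between the pads) lies 2 mm behind it (bot.tip_extent is the distance from the TCP to the fingertips, in mm); z points along the fingers, y is the direction in which the jaws open and shut (so a half turn about z gives the same grasp; the last joint's range is limited). The gripper opens to 85 mm and grips with 20 to 120 N. Pads are 22 mm wide; open, the fingers measure 114 mm over their backs; the gripper's body (76 mm by 85 mm) begins 54 mm behind the grasp point. The pads swing forward as they close: fully open they stand 13 mm farther back than shut.
Start: joints at [1.31, 0.126, -0.04, 1.405, 0, 1.571], TCP at [135.367, 507.232, 248.295] pointing down, gripper open.
Joint ranges: [-2.72, 2.72], [-0.95, 1.95], [-1.27, 1.35], [-1.78, 2.02], [-1.46, 1.47], [-3.14, 3.14]. Speed limits (rad/s): [2.39, 2.39, 3.01, 3.14, 3.14, 3.14].

## Interface

Orientations are given as a unit quaternion [w, x, y, z].
In Python, from plant import bot gives the robot as it stands.
- The arm moves only by the shell command python3 -m creep 'ROWS' [OPENING] [FORCE]. ROWS is JSON, a list of rows, each an object of numbers: "dx", "dy", "dz": the shift along the tool's x, y, z in mm; "wx", "wy", "wz": the turn, a rotation vector about the tool's x, y, z in degrees. A call has exactly 8 rows; each row shifts and turns the commanded pose from where the row before left it, along the tool's axes as they then stand; what a row does not reach is not made up. A row lasts 1/10 s, in which the tool goes at most 50 mm and 8.59 degrees, less where a joint would pass 70% of its speed; a pose out of reach is approached as far as the arm can. A call is refused whole if a number of a shift passes 50 or a number of a turn 8.59, either way. A call with a gripper value outside its range is refused whole. OPENING is the closure, from 0 (fully open) to 1 (shut), set as the call begins (- or left out, the last holds). The fingers move at their own pace and stop on an object; FORCE is the grip in N (left out, the last holds). Time passes only in rows, so rows that do not move let the fingers close, or fill a call up. It gives the time, the measured TCP pose, the force and the opening at its end, in the units of the state.
- bot.get_obs(): the state, without advancing time (a new reading comes with each control period).
- bot.camera(name): name is "side" or "top"; returns a dict with "image" (384x512x3 uint8, blue, green, red), "fx", "fy", "cx", "cy" (pixels), "k1" (the pictures are not rectified: a ray, as slopes to the right and down, at radius r is drawn at 1 + k1 r^2 times it, then the intrinsics apply), "rvec" (rotation vector, rad) and "tvec" (3), from world to camera coordinates, as OpenCV has them. Camera axes: x right, y down, z forward; pixel columns grow to the right and rows downward; lengths in mm; the calibration is good to about 2 mm. A picture is of the moment at which its call begins. There is no depth.
- bot.sign_off(): hands the job in, once; it reports no verdict.
Trained networks look in the newest picture that a camera, given by its name, has taken for a name from the list of things; names that differ only in an ending like _2 or _b are one class to them, and where a whole thing is asked for, a point or a joint stands for the part that bears it (a point fixed in the world has none). Each returns a list of dicts, best first, with "score" (0 to 1); they miss things now and then, are a little off and sometimes report something else, mostly with a low value. They report only what shows in the picture. A call takes as long as a camera call.
- bot.look_for(name, camera): "bbox" ([left, top, right, bottom] in pixels, round what is visible of it).
- bot.silhouettes(name, camera): "mask" (384x512 bool, what is visible of it) and "bbox" ([left, top, right, bottom] in pixels, round what is visible of it).
The state is a dict: "clock": time; "q": joint angles; "dq": joint speeds; "tau": joint torques, N m; "position": TCP position; "orientation": TCP orientation; "wrist_force": force on the tool from outside, world axes, zero at the start; "wrist_torque": the same for the moment, N m; "opening": opening from 0.0 (shut) to 1.0 (fully open).
Only numpy, scipy, OpenCV 4.12 (cv2) and the standard library are available. Lean on these libraries where they do the work, as an engineer would, in place of code of your own. Each camera call takes 0.05 s, during which the arm holds its last target. There are 200 camera calls.

## Task

Slide the finned power module along the bench into the bay marked by the green plate, gently, until it sits fully home and square against the back of the bay; the yellow shutter has to be moved out of the way first. Then slide the shutter across that same bay as far as it goes. Keep the module flat on the bench and do not disturb the other things lying around.

Things in the scene. Friction and masses are not known exactly. Their poses are not given: they have to be found in the camera images.
- module: Finned aluminium power module, black front panel; a plain box 100 (x) x 120 (y) x 45 (z) mm, about 0.6 kg (varies), loose on the bench. Too wide for the gripper both ways, so it is pushed. Origin: centre of its underside; z up, x away from the black panel (on its -x side, at the mouth when loaded).
- cabinet: Fixed blue two-bay cabinet; the bench is its floor. Origin: on the bench, middle of its front face; x into the bays, y to its left, z up. Bays at +y and -y: mouths |y| = 10 to 140 mm, 58 high; inside from x = 0 to a back stop at x = 114. Side walls to |y| = 152. Clear roof z = 58 to 64, a rail on its front edge to z = 73.
- guide_left (a point): Middle of the top inner edge of the aluminium guide rail that leads into the outer side of the +y bay: at cabinet x = -64, y = +138, z = 30 mm. The rail is fixed on the bench, 92 mm long (x = -110 to -18), 12 thick, 30 high, parallel to the cabinet's x. A module against it runs into the bay 2 mm clear of the side wall.
- guide_right (a point): Middle of the top inner edge of the aluminium guide rail that leads into the outer side of the -y bay: at cabinet x = -64, y = -138, z = 30 mm. The rail is fixed on the bench, 92 mm long (x = -110 to -18), 12 thick, 30 high, parallel to the cabinet's x. A module against it runs into the bay 2 mm clear of the side wall.
- shutter (a joint): Yellow sliding shutter, 146 mm wide (y), 8 thick, running along the cabinet's y in front of the mouths (cabinet x = -12 to -4 mm, z = 4 to 60). Value in m = cabinet y of its middle: 0 between the bays, +0.075 at the stop over the +y bay, -0.075 at the stop over the -y bay. Slides with about 3 N and stays put.
- shutter_post (a point): Top of the round black post that stands on the middle of the shutter: 16 mm diameter, rising from z = 70 to 111 mm. This point is the centre of the post's top. Axes as the cabinet's.
- green_home (a point): The point on the bench where the module's origin lies when home in the bay marked green: cabinet x = 64 mm, y = +75 or -75 mm. Its black panel is then 14 mm inside the mouth, behind the shutter. Axes as the cabinet's.
- green_tag: Green plate 34 x 90 x 6 mm fixed on the roof at the back of the bay to load. Origin: centre of its underside, at cabinet x = 105, y = +75 or -75 mm, z = 64.
- red_tag: Red plate 34 x 90 x 6 mm fixed on the roof at the back of the bay that is not to be used.
- hammer: Hammer with a blue handle, 240 mm long, loose. Leave it alone.
- screwdriver: Screwdriver with a red handle, 190 mm long, loose. Leave it alone.
- contact_jar: White jar with a blue cap, 60 mm diameter, 85 mm tall, loose. Leave it alone.
- cup: Blue cup, 76 mm diameter, 90 mm tall, loose. Leave it alone.
- parts_tray: Grey divided tray 160 x 110 x 35 mm, loose. Leave it alone.
- terminal_block: Black terminal block 90 x 50 x 22 mm, loose. Leave it alone.

How it is judged (in metres and radians):
On the way, in this order (a step that is already met when the one before it is completed fails the run):
1. the module is home in the green bay: within 4 mm of the back stop and square to within 0.07 rad (x of module in the frame of green_home above -0.004 m and y of module in the frame of green_home between -0.012 and 0.012 m and angle between the x axis of module and the x axis of cabinet, either way round below 0.07 rad), for 0.2 s.
2. the shutter is across the green bay, within 4 mm of its stop (y of shutter_post in the frame of green_home between -0.004 and 0.004 m), for 0.2 s.
At the end, for the whole second after the job is handed in: The module lies flat and still in the bay with the green plate, within 4 mm of the back stop, within 12 mm of the bay's middle and square to within 0.07 rad, and the shutter stands across that bay within 4 mm of its stop (all of step 1 and all of step 2 and angle between module's own z axis and vertical below 0.05 rad and linear speed of module below 0.01 m/s); the robot touches nothing.
It fails at once if the module is pushed harder than 60 N (contact force between any of the arm, the fingers and module above 60 N).
It fails at once if the module is tipped or lifted off the bench (angle between module's own z axis and vertical above 0.2 rad or height (world z) of module above 0.02 m).
It fails at once if a bystander is moved by more than 20 mm (distance of any of hammer, screwdriver, contact_jar, cup, parts_tray, terminal_block from where it was at the start of the episode above 0.02 m).
It also fails if it takes over 72 s, if anything falls off the work surface, if the arm or the gripper's body presses on something with over 40 N, if the wrist force passes 120 N, or if a joint passes its speed limit or range.

## Working session

There is one attempt and no reset: what is moved stays moved. The work goes in short steps, Python scripts to look and compute and a shell command to move; the robot and the scene stay as the last step left them, time stands still between calls to the robot, and variables do not carry over. Pictures are saved under pics/ and viewed, about 8 in all and at most 12, crops included, and the job is handed in when it is done.

```bash
mkdir -p pics; ls; python3 - <<'E'
from plant import bot
import cv2,numpy as np
print(bot.get_obs(), bot.tip_extent)
for c in("side","top"):
    d=bot.camera(c); cv2.imwrite(f"pics/{c}0.png",d["image"]); print({k:v for k,v in d.items() if k!="image"})
    for n in["module","cabinet","shutter","shutter_post","green_tag","red_tag","hammer","screwdriver","contact_jar","cup","parts_tray","terminal_block"]:
        print(c,n,[(np.round(r["bbox"]).tolist(),round(r["score"],2)) for r in bot.look_for(n,c)[:2]])
E
```

```text
pics
{'clock': 0.0, 'q': array([ 1.31004960e+00,  1.26368647e-01, -4.06129702e-02,  1.40541689e+00,
        2.47501998e-05,  1.57081238e+00]), 'dq': array([ 9.16411997e-04,  1.11776820e-04, -2.89321253e-05, -1.24031626e-04,
       -4.02197728e-04,  1.89443834e-03]), 'tau': array([ 1.87144957e-03, -4.35910249e+01,  3.52926886e+01,  1.74725783e-02,
        2.12458422e-04,  3.50669440e-07]), 'position': array([135.23849566, 506.87724297, 247.53214565]), 'orientation': array([-1.16408841e-04,  1.30012270e-01,  9.91512061e-01, -7.92683196e-04]), 'wrist_force': array([-0.37258697, -0.43684237, -0.09668952]), 'wrist_torque': array([ 0.00097127, -0.01481491, -0.01983134]), 'opening': 1.0018183948301749} 17.0
{'fx': 394.85163150052904, 'fy': 394.85163150052904, 'cx': 250.84322250477769, 'cy': 191.33711182805052, 'k1': -0.04458622964915129, 'rvec': array([ 2.27833447, -0.88399956,  0.32628206]), 'tvec': array([-389.55016367,  345.72970453, 1154.53298415])}
side module [([223.0, 201.0, 263.0, 243.0], 0.91), ([292.0, 176.0, 314.0, 196.0], 0.55)]
side cabinet [([214.0, 151.0, 324.0, 246.0], 0.62)
[... 871 characters left out ...]
310.0, 211.0], 0.83)]
top shutter [([216.0, 167.0, 268.0, 177.0], 0.79)]
top shutter_post [([222.0, 166.0, 268.0, 179.0], 0.58)]
top green_tag [([265.0, 129.0, 292.0, 142.0], 0.91)]
top red_tag [([211.0, 127.0, 241.0, 139.0], 0.67)]
top hammer [([99.0, 171.0, 138.0, 250.0], 0.88), ([263.0, 125.0, 294.0, 142.0], 0.22)]
top screwdriver [([352.0, 243.0, 362.0, 301.0], 0.54)]
top contact_jar [([356.0, 192.0, 379.0, 212.0], 0.92), ([219.0, 168.0, 269.0, 175.0], 0.69)]
top cup [([118.0, 134.0, 148.0, 167.0], 0.7)]
top parts_tray [([350.0, 130.0, 393.0, 183.0], 0.55), ([196.0, 129.0, 308.0, 211.0], 0.48)]
top terminal_block [([158.0, 260.0, 187.0, 283.0], 0.9), ([354.0, 268.0, 363.0, 299.0], 0.47)]
```

```bash
python3 - <<'E'
import cv2
t=cv2.imread("pics/top0.png"); s=cv2.imread("pics/side0.png")
cv2.imwrite("pics/top0c.png",cv2.resize(t[110:250,180:380],None,fx=4,fy=4,interpolation=cv2.INTER_CUBIC))
cv2.imwrite("pics/side0c.png",cv2.resize(s[120:320,140:400],None,fx=3,fy=3,interpolation=cv2.INTER_CUBIC))
E
```

```text
(no output)
```

View pics/top0c.png

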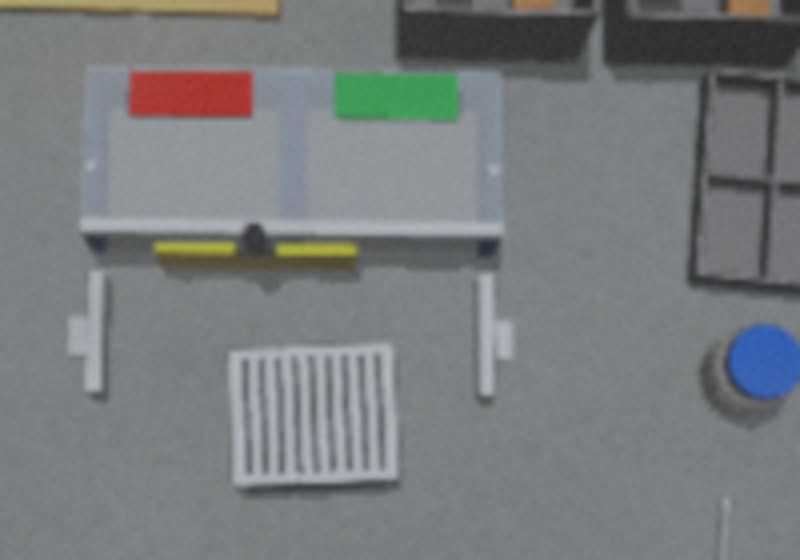

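View pics/side0c.png

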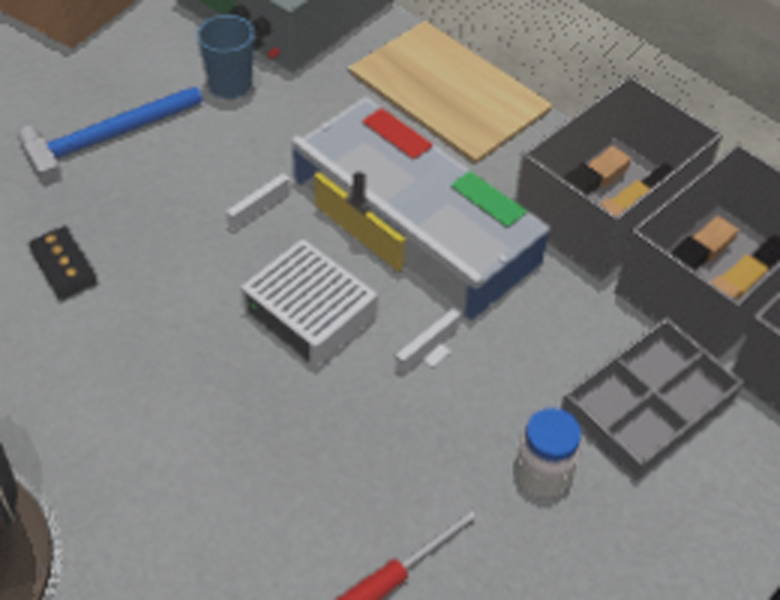

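```bash
cat >h.py <<'E'
import numpy as np,cv2
from plant import bot
from scipy.optimize import least_squares
def proj(d,P):
    P=np.atleast_2d(np.asarray(P,float)); R=cv2.Rodrigues(d["rvec"])[0]
    c=P@R.T+d["tvec"]; s=c[:,:2]/c[:,2:]; s=s*(1+d["k1"]*(s**2).sum(1,keepdims=True))
    return s*[d["fx"],d["fy"]]+[d["cx"],d["cy"]]
def place(p,L):
    c,s=np.cos(p[2]),np.sin(p[2]); L=np.atleast_2d(np.asarray(L,float))
    return np.c_[p[0]+c*L[:,0]-s*L[:,1],p[1]+s*L[:,0]+c*L[:,1],L[:,2]]
def fit(obs,p0):
    f=lambda p:np.concatenate([(proj(d,place(p,L))-px).ravel() for d,L,px in obs])
    r=least_squares(f,p0,loss="soft_l1"); return r.x,r.fun.reshape(-1,2)
def tocab(p,X):
    c,s=np.cos(p[2]),np.sin(p[2]); a,b=X[0]-p[0],X[1]-p[1]
    return c*a+s*b,-s*a+c*b
E
python3 - <<'E'
from h import *
T=bot.camera("top");S=bot.camera("side")
t=lambda a:np.array(a)/4+[180,110]; s=lambda a:np.array(a)/3+[140,120]
C=[[0,152,73],[0,-152,73],[120,152,64],[120,-152,64]]
oc=[(T,C[:2]+[[-18,-138,30],[-110,-138,30],[-18,138,30],[-110,138,30],[105,-75,70]],t([[80,231],[503,235],[478,272],[478,397],[103,270],[103,392],[397,95]])),
    (S,C[:2]+[[105,-75,70]],s([[293,142],[470,284],[488,197]]))]
for y0 in((500,0,0),(0,500,1.57)):
    p,r=fit(oc,y0); print("cab",p.round(3),abs(r).max()); 
    if y0[0]==0 or abs(r).max()<5: best=p
    print(r.round(1).tolist())
M=[[50,60,45],[50,-60,45],[-50,-60,45],[-50,60,45]]
om=[(T,M,t([[229,352],[391,344],[398,482],[236,488]])),(S,M,s([[304,241],[376,296],[313,345],[243,288]]))]
for y0 in((400,0,0),(0,400,1.57)):
    m,r=fit(om,y0); print("mod",m.round(3)); print(r.round(1).tolist())
    m1,r1=fit(om[:1],y0); print("top only",m1.round(3));print(r1.round(1).tolist())
print("mod in cab",tocab(best,m),m[2]-best[2])
def look(n,px0,z,cams):
    f=lambda q:np.concatenate([(proj(d,[q[0],q[1],z])[0]-px) for d,px in cams])
    r=least_squares(f,px0);return r.x,r.fun
print("post",tocab(best,look("p",best[:2],111,[(T,t([254,226])),(S,s([359,175]))])[0]))
for n in["hammer","screwdriver","contact_jar","cup","parts_tray","terminal_block"]:
    b=bot.look_for(n,"top")
    if b:
        b=b[0]["bbox"]
        for c in((b[0],b[1]),(b[2],b[3])): print(n,look(n,best[:2],20,[(T,np.array(c))])[0].round())
E
```

```text
cab [6.01747e+02 2.07500e+00 1.30000e-02] 2.273282656923527
[[-0.1, 0.2], [0.1, 0.5], [0.1, 0.4], [0.2, -0.0], [0.4, -0.3], [-0.5, 0.1], [-0.1, 0.2], [-0.5, -1.1], [2.3, -0.8], [0.2, -0.1]]
cab [ 601.747    2.075 -603.172] 2.2732815159859
[[-0.1, 0.2], [0.1, 0.5], [0.1, 0.4], [0.2, -0.0], [0.4, -0.3], [-0.5, 0.1], [-0.1, 0.2], [-0.5, -1.1], [2.3, -0.8], [0.2, -0.1]]
mod [ 4.74292e+02 -1.73670e+01  6.10000e-02]
[[0.0, -0.3], [0.8, 0.3], [0.6, 0.2], [-0.7, 0.2], [-0.6, -1.3], [0.7, -0.6], [0.6, 0.8], [-1.4, -0.6]]
top only [ 4.74511e+02 -1.67480e+01  7.00000e-02]
[[-0.3, -0.2], [0.5, 0.0], [0.6, -0.1], [-0.7, 0.3]]
mod [ 474.292  -17.367 -295.249]
[[0.0, -0.3], [0.8, 0.3], [0.6, 0.2], [-0.7, 0.2], [-0.6, -1.3], [0.7, -0.6], [0.6, 0.8], [-1.4, -0.6]]
top only [474.511 -16.748  44.053]
[[-0.3, -0.2], [0.5, 0.0], [0.6, -0.1], [-0.7, 0.3]]
mod in cab (np.float64(-127.70527318957525), np.float64(-17.719837917617788)) 307.92338045700694
post (np.float64(-4.465232369468745), np.float64(26.6900005052977))
hammer [599. 457.]
hammer [364. 320.]
screwdriver [ 416. -301.]
screwdriver [ 232. -326.]
contact_jar [ 546. -299.]
contact_jar [ 489. -384.]
cup [711. 413.]
cup [617. 309.]
parts_tray [ 742. -295.]
parts_tray [ 579. -412.]
terminal_block [342. 285.]
terminal_block [276. 181.]
```

```bash
cat >>h.py <<'E'
from scipy.spatial.transform import Rotation as Ro
CAB=np.array([601.75,2.08,0.013])
def st():
    o=bot.get_obs(); q=o["orientation"]; R=Ro.from_quat([q[1],q[2],q[3],q[0]]).as_matrix()
    c,s=np.cos(CAB[2]),np.sin(CAB[2]); W=np.array([[c,s,0],[-s,c,0],[0,0,1]])
    x,y=tocab(CAB,o["position"][:2])
    print("t",round(o["clock"],2),"TCPcab",np.round([x,y,o["position"][2]],1),"tool axes in cab (cols)\n",np.round(W@R,3),"\nF",np.round(W@o["wrist_force"],1),"op",round(o["opening"],2),"q",o["q"].round(2))
if __name__=="__main__": st()
E
python3 -m creep '[{"wz":-7.87},{"wz":-7.87},{"dx":-15,"dy":-16},{"dx":-32,"dy":-34},{"dx":-32,"dy":-34},{"dx":-32,"dy":-34},{"dx":-32,"dy":-34},{"dx":-32,"dy":-34}]'; python3 h.py
```

```text
t 1.7 TCPcab [-459.8  511.2  248.3] tool axes in cab (cols)
 [[-0.963  0.27   0.   ]
 [ 0.27   0.963  0.   ]
 [-0.     0.    -1.   ]] 
F [0.3 0.4 1.1] op 1.0 q [ 1.31  0.13 -0.04  1.41 -0.    1.57]invalid input at $[0]: expected keys dx, dy, dz, wx, wy, wz
```

```bash

python3 -m creep '[{"dx":0,"dy":0,"dz":0,"wx":0,"wy":0,"wz":-7.85},{"dx":0,"dy":0,"dz":0,"wx":0,"wy":0,"wz":-7.85},{"dx":-15,"dy":-16,"dz":0,"wx":0,"wy":0,"wz":0},{"dx":-32,"dy":-34,"dz":0,"wx":0,"wy":0,"wz":0},{"dx":-32,"dy":-34,"dz":0,"wx":0,"wy":0,"wz":0},{"dx":-32,"dy":-34,"dz":0,"wx":0,"wy":0,"wz":0},{"dx":-32,"dy":-34,"dz":0,"wx":0,"wy":0,"wz":0},{"dx":-32,"dy":-34,"dz":0,"wx":0,"wy":0,"wz":0}]'; python3 h.py
```

```text
clock: 2.5
position: [313.7, 322.1, 248.5]
orientation: [0.0, -0.007, 1.0, 0.0]
wrist_force: [2.0, 1.1, 0.3]
opening: 1.0
t 2.5 TCPcab [-283.8  323.7  248.5] tool axes in cab (cols)
 [[-1.    -0.001  0.001]
 [-0.001  1.     0.   ]
 [-0.001  0.    -1.   ]] 
F [2.  1.1 0.3] op 1.0 q [ 0.8  -0.02 -0.19  1.4  -0.    0.78]
```

```bash

python3 -m creep '[{"dx":-33,"dy":-36,"dz":0,"wx":0,"wy":0,"wz":0},{"dx":-34,"dy":-36,"dz":0,"wx":0,"wy":0,"wz":0},{"dx":-34,"dy":-36,"dz":0,"wx":0,"wy":0,"wz":0},{"dx":-34,"dy":-36,"dz":0,"wx":0,"wy":0,"wz":0},{"dx":-34,"dy":-36,"dz":0,"wx":0,"wy":0,"wz":0},{"dx":-34,"dy":-36,"dz":0,"wx":0,"wy":0,"wz":0},{"dx":-34,"dy":-36,"dz":0,"wx":0,"wy":0,"wz":0},{"dx":-30,"dy":-36,"dz":0,"wx":0,"wy":0,"wz":0}]' 0.3; 
python3 -m creep '[{"dx":-8,"dy":-7,"dz":20,"wx":0,"wy":0,"wz":0},{"dx":0,"dy":0,"dz":30,"wx":0,"wy":0,"wz":0},{"dx":0,"dy":0,"dz":30,"wx":0,"wy":0,"wz":0},{"dx":0,"dy":0,"dz":15,"wx":0,"wy":0,"wz":0},{"dx":0,"dy":0,"dz":0,"wx":0,"wy":0,"wz":0},{"dx":0,"dy":0,"dz":0,"wx":0,"wy":0,"wz":0},{"dx":0,"dy":0,"dz":0,"wx":0,"wy":0,"wz":0},{"dx":0,"dy":0,"dz":0,"wx":0,"wy":0,"wz":0}]' ; python3 h.py
python3 - <<'E'
from h import *
for c,w in(("top",(180,110,380,250)),("side",(180,110,380,250))):
    d=bot.camera(c); cv2.imwrite(f"pics/{c}1.png",cv2.resize(d["image"][w[1]:w[3],w[0]:w[2]],None,fx=4,fy=4,interpolation=cv2.INTER_CUBIC))
E
```

```text
clock: 3.3
position: [585.0, 37.3, 248.2]
orientation: [0.0, -0.006, 1.0, 0.0]
wrist_force: [0.4, 0.7, 0.5]
opening: 0.701
clock: 4.1
position: [592.4, 32.3, 154.8]
orientation: [0.001, -0.007, 1.0, 0.0]
wrist_force: [0.1, 0.4, 0.2]
opening: 0.702
t 4.1 TCPcab [ -8.9  30.4 154.8] tool axes in cab (cols)
 [[-1.    -0.     0.002]
 [-0.     1.     0.   ]
 [-0.002  0.    -1.   ]] 
F [0.1 0.4 0.2] op 0.7 q [ 0.05  0.27 -0.07  1.23 -0.    0.04]
```

View pics/side1.png

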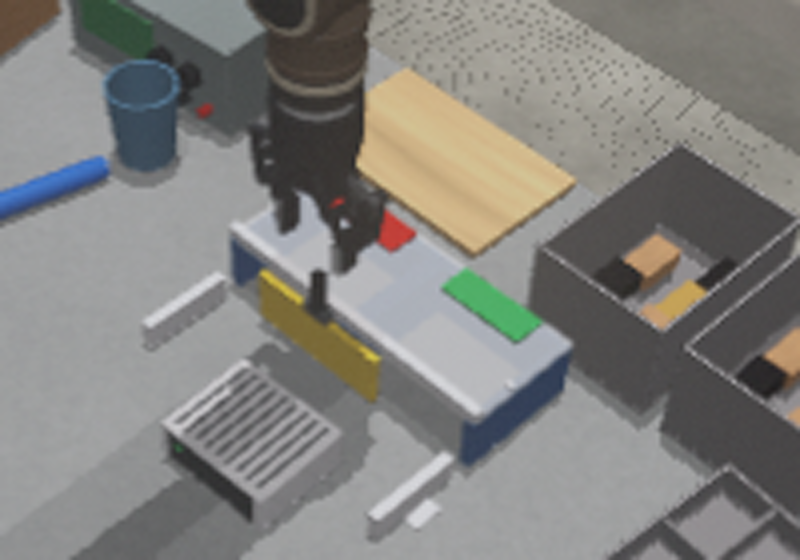

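The side view shows the open fingers (crop 288,215 and 345,260) above the black post (318,275), straddling it. I descend around it and grip.

```bash

python3 -m creep '[{"dx":0,"dy":-3,"dz":10,"wx":0,"wy":0,"wz":0},{"dx":0,"dy":0,"dz":15,"wx":0,"wy":0,"wz":0},{"dx":0,"dy":0,"dz":15,"wx":0,"wy":0,"wz":0},{"dx":0,"dy":0,"dz":10,"wx":0,"wy":0,"wz":0},{"dx":0,"dy":0,"dz":5,"wx":0,"wy":0,"wz":0},{"dx":0,"dy":0,"dz":0,"wx":0,"wy":0,"wz":0},{"dx":0,"dy":0,"dz":0,"wx":0,"wy":0,"wz":0},{"dx":0,"dy":0,"dz":0,"wx":0,"wy":0,"wz":0}]' ; 
python3 -m creep '[{"dx":0,"dy":0,"dz":0,"wx":0,"wy":0,"wz":0},{"dx":0,"dy":0,"dz":0,"wx":0,"wy":0,"wz":0},{"dx":0,"dy":0,"dz":0,"wx":0,"wy":0,"wz":0},{"dx":0,"dy":0,"dz":0,"wx":0,"wy":0,"wz":0},{"dx":0,"dy":0,"dz":0,"wx":0,"wy":0,"wz":0},{"dx":0,"dy":0,"dz":0,"wx":0,"wy":0,"wz":0},{"dx":0,"dy":0,"dz":0,"wx":0,"wy":0,"wz":0},{"dx":0,"dy":0,"dz":0,"wx":0,"wy":0,"wz":0}]' 1 20; python3 h.py
```

```text
clock: 5.0
position: [592.2, 29.2, 99.1]
orientation: [0.001, -0.007, 1.0, 0.0]
wrist_force: [-0.5, 0.4, 1.4]
opening: 0.701
clock: 5.8
position: [591.9, 29.4, 98.7]
orientation: [0.0, -0.007, 1.0, 0.0]
wrist_force: [-0.5, 0.3, 4.6]
opening: 0.178
t 5.8 TCPcab [-9.5 27.4 98.7] tool axes in cab (cols)
 [[-1.    -0.     0.001]
 [-0.     1.     0.   ]
 [-0.001  0.    -1.   ]] 
F [-0.5  0.3  4.6] op 0.18 q [ 0.05  0.29 -0.17  1.11  0.    0.04]
```

```bash

python3 -m creep '[{"dx":0,"dy":4,"dz":0,"wx":0,"wy":0,"wz":0},{"dx":0,"dy":8,"dz":0,"wx":0,"wy":0,"wz":0},{"dx":0,"dy":8,"dz":0,"wx":0,"wy":0,"wz":0},{"dx":0,"dy":8,"dz":0,"wx":0,"wy":0,"wz":0},{"dx":0,"dy":8,"dz":0,"wx":0,"wy":0,"wz":0},{"dx":0,"dy":5,"dz":0,"wx":0,"wy":0,"wz":0},{"dx":0,"dy":3,"dz":0,"wx":0,"wy":0,"wz":0},{"dx":0,"dy":0,"dz":0,"wx":0,"wy":0,"wz":0}]' ; python3 h.py
python3 -m creep '[{"dx":0,"dy":1,"dz":0,"wx":0,"wy":0,"wz":0},{"dx":0,"dy":1,"dz":0,"wx":0,"wy":0,"wz":0},{"dx":0,"dy":1,"dz":0,"wx":0,"wy":0,"wz":0},{"dx":0,"dy":0,"dz":0,"wx":0,"wy":0,"wz":0},{"dx":0,"dy":0,"dz":0,"wx":0,"wy":0,"wz":0},{"dx":0,"dy":0,"dz":0,"wx":0,"wy":0,"wz":0},{"dx":0,"dy":0,"dz":0,"wx":0,"wy":0,"wz":0},{"dx":0,"dy":0,"dz":0,"wx":0,"wy":0,"wz":0}]' ; python3 h.py
```

```text
clock: 6.6
position: [591.3, 73.3, 98.6]
orientation: [0.0, -0.007, 1.0, -0.0]
wrist_force: [-0.8, -0.5, 5.2]
opening: 0.183
t 6.6 TCPcab [-9.6 71.4 98.6] tool axes in cab (cols)
 [[-1.    -0.     0.001]
 [-0.     1.    -0.001]
 [-0.001 -0.001 -1.   ]] 
F [-0.9 -0.5  5.2] op 0.18 q [ 0.12  0.3  -0.16  1.12 -0.    0.11]
clock: 7.4
position: [591.2, 75.7, 98.6]
orientation: [0.0, -0.006, 1.0, -0.001]
wrist_force: [-1.7, -1.6, 5.7]
opening: 0.178
t 7.4 TCPcab [-9.6 73.8 98.6] tool axes in cab (cols)
 [[-1.     0.     0.001]
 [ 0.     1.    -0.001]
 [-0.001 -0.001 -1.   ]] 
F [-1.7 -1.6  5.7] op 0.18 q [ 0.13  0.3  -0.16  1.12 -0.    0.12]
```

```bash

python3 -m creep '[{"dx":0,"dy":0,"dz":0,"wx":0,"wy":0,"wz":0},{"dx":0,"dy":0,"dz":0,"wx":0,"wy":0,"wz":0},{"dx":0,"dy":0,"dz":0,"wx":0,"wy":0,"wz":0},{"dx":0,"dy":0,"dz":-15,"wx":0,"wy":0,"wz":0},{"dx":0,"dy":0,"dz":-30,"wx":0,"wy":0,"wz":0},{"dx":0,"dy":0,"dz":-30,"wx":0,"wy":0,"wz":0},{"dx":30,"dy":-12,"dz":0,"wx":0,"wy":0,"wz":0},{"dx":42,"dy":-20,"dz":0,"wx":0,"wy":0,"wz":0}]' 0.5 ; python3 h.py
python3 -m creep '[{"dx":44,"dy":-20,"dz":0,"wx":0,"wy":0,"wz":0},{"dx":44,"dy":-20,"dz":0,"wx":0,"wy":0,"wz":0},{"dx":44,"dy":-20,"dz":0,"wx":0,"wy":0,"wz":0},{"dx":0,"dy":0,"dz":0,"wx":0,"wy":-8.5,"wz":0},{"dx":0,"dy":0,"dz":0,"wx":0,"wy":-8.5,"wz":0},{"dx":0,"dy":0,"dz":0,"wx":0,"wy":-8.5,"wz":0},{"dx":0,"dy":0,"dz":0,"wx":0,"wy":-8.5,"wz":0},{"dx":0,"dy":0,"dz":0,"wx":0,"wy":0,"wz":0}]' ; python3 h.py
python3 - <<'E'
from h import *
for c,w in(("top",(180,110,380,250)),("side",(180,110,380,250))):
    d=bot.camera(c); cv2.imwrite(f"pics/{c}2.png",cv2.resize(d["image"][w[1]:w[3],w[0]:w[2]],None,fx=4,fy=4,interpolation=cv2.INTER_CUBIC))
E
```

```text
clock: 8.2
position: [520.7, 43.7, 173.7]
orientation: [0.001, -0.007, 1.0, 0.0]
wrist_force: [0.1, -1.2, 0.2]
opening: 0.502
t 8.2 TCPcab [-80.5  42.7 173.7] tool axes in cab (cols)
 [[-1.    -0.002  0.002]
 [-0.002  1.     0.   ]
 [-0.002  0.    -1.   ]] 
F [ 0.1 -1.2  0.2] op 0.5 q [ 0.08  0.13 -0.2   1.24  0.    0.07]
clock: 9.0
position: [382.5, -18.2, 168.1]
orientation: [0.291, -0.006, 0.957, 0.002]
wrist_force: [-1.5, -0.0, -0.1]
opening: 0.499
t 9.0 TCPcab [-219.5  -17.4  168.1] tool axes in cab (cols)
 [[-0.83   0.     0.558]
 [ 0.001  1.    -0.   ]
 [-0.558  0.    -0.83 ]] 
F [-1.5  0.  -0.1] op 0.5 q [-0.09 -0.62 -0.91  0.69  0.06 -0.08]
```

View pics/side2.png

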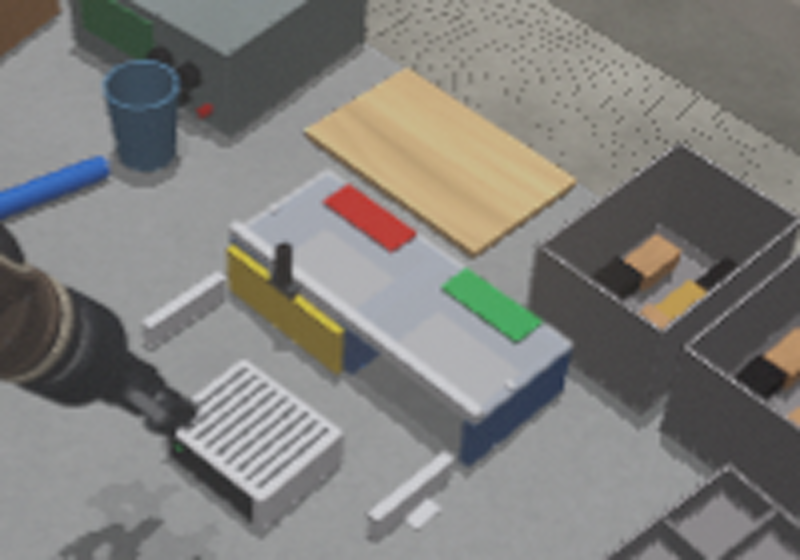

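The side view shows the shutter clear of the green bay (post at crop 282,265), with the tilted gripper behind the module's black panel. Descending.

```bash

python3 -m creep '[{"dx":11.2,"dy":0,"dz":16.6,"wx":0,"wy":0,"wz":0},{"dx":19,"dy":0,"dz":28.2,"wx":0,"wy":0,"wz":0},{"dx":19,"dy":0,"dz":28.2,"wx":0,"wy":0,"wz":0},{"dx":16.8,"dy":0,"dz":24.9,"wx":0,"wy":0,"wz":0},{"dx":8.4,"dy":0,"dz":12.4,"wx":0,"wy":0,"wz":0},{"dx":2.8,"dy":0,"dz":4.1,"wx":0,"wy":0,"wz":0},{"dx":0,"dy":0,"dz":0,"wx":0,"wy":0,"wz":0},{"dx":0,"dy":0,"dz":0,"wx":0,"wy":0,"wz":0}]'; python3 h.py
```

```text
clock: 9.9
position: [390.2, -18.6, 36.9]
orientation: [0.292, -0.006, 0.956, 0.002]
wrist_force: [-1.1, -0.5, -0.0]
opening: 0.501
t 9.9 TCPcab [-211.8  -17.9   36.9] tool axes in cab (cols)
 [[-0.829 -0.     0.559]
 [-0.     1.     0.   ]
 [-0.559 -0.    -0.829]] 
F [-1.1 -0.5 -0. ] op 0.5 q [-0.09 -0.49 -1.17  0.3   0.06 -0.08]
```

```bash

python3 -m creep '[{"dx":4.5,"dy":0,"dz":6.6,"wx":0,"wy":0,"wz":0},{"dx":-5,"dy":0,"dz":3.4,"wx":0,"wy":0,"wz":0},{"dx":-5,"dy":0,"dz":3.4,"wx":0,"wy":0,"wz":0},{"dx":-5,"dy":0,"dz":3.4,"wx":0,"wy":0,"wz":0},{"dx":-5,"dy":0,"dz":3.4,"wx":0,"wy":0,"wz":0},{"dx":-5,"dy":0,"dz":3.4,"wx":0,"wy":0,"wz":0},{"dx":-5,"dy":0,"dz":3.4,"wx":0,"wy":0,"wz":0},{"dx":-5,"dy":0,"dz":3.4,"wx":0,"wy":0,"wz":0}]'; python3 h.py
python3 -m creep '[{"dx":-5,"dy":0,"dz":3.4,"wx":0,"wy":0,"wz":0},{"dx":-5,"dy":0,"dz":3.4,"wx":0,"wy":0,"wz":0},{"dx":-5,"dy":0,"dz":3.4,"wx":0,"wy":0,"wz":0},{"dx":-3,"dy":0,"dz":2,"wx":0,"wy":0,"wz":0},{"dx":0,"dy":0,"dz":0,"wx":0,"wy":0,"wz":0},{"dx":0,"dy":0,"dz":0,"wx":0,"wy":0,"wz":0},{"dx":0,"dy":0,"dz":0,"wx":0,"wy":0,"wz":0},{"dx":0,"dy":0,"dz":0,"wx":0,"wy":0,"wz":0}]'; python3 h.py
python3 - <<'E'
from h import *
for c in("top","side"):
    d=bot.camera(c); im=d["image"]
    a=cv2.resize(im[110:250,180:380],None,fx=4,fy=4,interpolation=cv2.INTER_CUBIC); cv2.imwrite(f"pics/{c}3.png",a)
E
```

```text
clock: 10.7
position: [430.3, -17.7, 26.6]
orientation: [0.292, -0.006, 0.957, 0.002]
wrist_force: [-9.0, 0.1, 6.4]
opening: 0.498
t 10.7 TCPcab [-171.7  -17.6   26.6] tool axes in cab (cols)
 [[-0.83  -0.     0.558]
 [-0.     1.     0.001]
 [-0.558  0.    -0.83 ]] 
F [-9.   0.2  6.4] op 0.5 q [-0.07 -0.35 -1.13  0.2   0.05 -0.07]
clock: 11.5
position: [452.5, -17.6, 27.2]
orientation: [0.292, -0.006, 0.956, 0.002]
wrist_force: [0.2, 0.3, -0.1]
opening: 0.501
t 11.5 TCPcab [-149.5  -17.8   27.2] tool axes in cab (cols)
 [[-0.829 -0.     0.559]
 [-0.     1.     0.   ]
 [-0.559 -0.    -0.829]] 
F [ 0.2  0.3 -0.1] op 0.5 q [-0.07 -0.3  -1.1   0.17  0.04 -0.07]
```

View pics/top3.png

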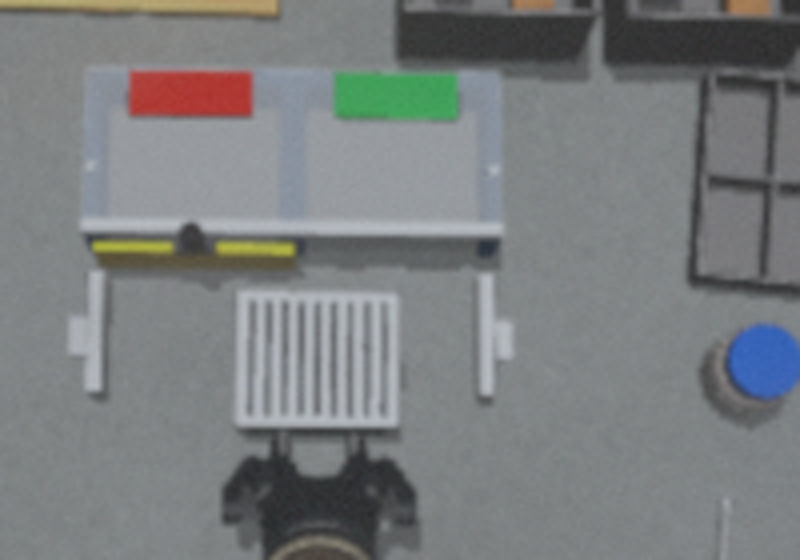

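The top view shows the module squared by the two-finger push, with top corners at crop (237,292), (398,293), (398,428) and (236,428). The shutter is at the left.

```bash
cat >>h.py <<'E'
def mod(corners,zoom=4,off=(180,110)):
    d=bot.camera("top"); M=[[50,60,45],[50,-60,45],[-50,-60,45],[-50,60,45]]
    m,r=fit([(d,M,np.array(corners)/zoom+off)],(560,-40,0))
    print("mod cab",np.round(tocab(CAB,m),1),"yaw rel",round(m[2]-CAB[2],3),"res",abs(r).max().round(2))
E
python3 -c "
from h import *
mod([[237,292],[398,293],[398,428],[236,428]])"
```

```text
mod cab [-86.4 -19.5] yaw rel 0.008 res 0.61
```

```bash

python3 -m creep '[{"dx":12.4,"dy":0,"dz":-8.4,"wx":0,"wy":0,"wz":0},{"dx":-11.2,"dy":0,"dz":-16.6,"wx":0,"wy":0,"wz":0},{"dx":-22.4,"dy":0,"dz":-33.2,"wx":0,"wy":0,"wz":0},{"dx":0,"dy":20,"dz":0,"wx":0,"wy":0,"wz":0},{"dx":0,"dy":35,"dz":0,"wx":0,"wy":0,"wz":0},{"dx":0,"dy":35,"dz":0,"wx":0,"wy":0,"wz":0},{"dx":0,"dy":0,"dz":0,"wx":0,"wy":0,"wz":0},{"dx":0,"dy":0,"dz":0,"wx":0,"wy":0,"wz":0}]'; python3 h.py
python3 -m creep '[{"dx":-16.6,"dy":0,"dz":11.2,"wx":0,"wy":0,"wz":0},{"dx":-31.5,"dy":0,"dz":21.2,"wx":0,"wy":0,"wz":0},{"dx":-14.9,"dy":0,"dz":10.1,"wx":0,"wy":0,"wz":0},{"dx":0,"dy":0,"dz":0,"wx":0,"wy":0,"wz":0},{"dx":11.2,"dy":0,"dz":16.6,"wx":0,"wy":0,"wz":0},{"dx":11.2,"dy":0,"dz":16.6,"wx":0,"wy":0,"wz":0},{"dx":5.6,"dy":0,"dz":8.3,"wx":0,"wy":0,"wz":0},{"dx":0,"dy":0,"dz":0,"wx":0,"wy":0,"wz":0}]' 1; python3 h.py
```

```text
clock: 12.45
position: [436.1, 73.2, 87.3]
orientation: [0.292, -0.008, 0.956, 0.002]
wrist_force: [-0.2, -1.5, 0.0]
opening: 0.498
t 12.45 TCPcab [-164.7   73.3   87.3] tool axes in cab (cols)
 [[-0.829 -0.003  0.559]
 [-0.003  1.     0.002]
 [-0.559 -0.    -0.829]] 
F [-0.2 -1.5  0. ] op 0.5 q [ 0.25 -0.41 -1.01  0.39 -0.13  0.19]
clock: 13.25
position: [509.7, 71.5, 34.6]
orientation: [0.29, -0.006, 0.957, 0.001]
wrist_force: [-0.9, 0.3, -0.4]
opening: 0.002
t 13.25 TCPcab [-91.1  70.6  34.6] tool axes in cab (cols)
 [[-0.832  0.002  0.555]
 [ 0.001  1.    -0.002]
 [-0.555 -0.001 -0.832]] 
F [-0.9  0.3 -0.4] op 0.0 q [ 0.19 -0.16 -0.98  0.16 -0.1   0.15]
```

```bash

python3 -m creep '[{"dx":0,"dy":-7,"dz":0,"wx":0,"wy":0,"wz":0},{"dx":0,"dy":-7,"dz":0,"wx":0,"wy":0,"wz":0},{"dx":0,"dy":-7,"dz":0,"wx":0,"wy":0,"wz":0},{"dx":0,"dy":-7,"dz":0,"wx":0,"wy":0,"wz":0},{"dx":0,"dy":-7,"dz":0,"wx":0,"wy":0,"wz":0},{"dx":0,"dy":-7,"dz":0,"wx":0,"wy":0,"wz":0},{"dx":0,"dy":-7,"dz":0,"wx":0,"wy":0,"wz":0},{"dx":0,"dy":-7,"dz":0,"wx":0,"wy":0,"wz":0}]'; python3 h.py
python3 -m creep '[{"dx":0,"dy":-4,"dz":0,"wx":0,"wy":0,"wz":0},{"dx":0,"dy":-4,"dz":0,"wx":0,"wy":0,"wz":0},{"dx":0,"dy":-2,"dz":0,"wx":0,"wy":0,"wz":0},{"dx":0,"dy":-1,"dz":0,"wx":0,"wy":0,"wz":0},{"dx":0,"dy":0,"dz":0,"wx":0,"wy":0,"wz":0},{"dx":0,"dy":0,"dz":0,"wx":0,"wy":0,"wz":0},{"dx":0,"dy":0,"dz":0,"wx":0,"wy":0,"wz":0},{"dx":0,"dy":0,"dz":0,"wx":0,"wy":0,"wz":0}]'; python3 h.py
python3 - <<'E'
from h import *
d=bot.camera("top"); im=d["image"]
cv2.imwrite("pics/top4.png",cv2.resize(im[110:250,180:380],None,fx=4,fy=4,interpolation=cv2.INTER_CUBIC))
E
```

```text
clock: 14.05
position: [513.5, 17.3, 38.1]
orientation: [0.293, -0.007, 0.956, 0.003]
wrist_force: [-0.9, 5.0, 0.9]
opening: 0.001
t 14.05 TCPcab [-88.1  16.3  38.1] tool axes in cab (cols)
 [[-0.828 -0.002  0.561]
 [-0.     1.     0.002]
 [-0.561  0.002 -0.828]] 
F [-0.8  5.   0.9] op 0.0 q [ 0.04 -0.17 -0.99  0.16 -0.01  0.02]
clock: 14.85
position: [513.7, 6.3, 38.0]
orientation: [0.293, -0.007, 0.956, 0.002]
wrist_force: [0.1, 5.4, 3.4]
opening: 0.001
t 14.85 TCPcab [-88.    5.4  38. ] tool axes in cab (cols)
 [[-0.828 -0.001  0.561]
 [-0.     1.     0.001]
 [-0.561  0.    -0.828]] 
F [0.1 5.4 3.4] op 0.0 q [ 0.01 -0.17 -0.99  0.16  0.   -0.  ]
```

View pics/top4.png

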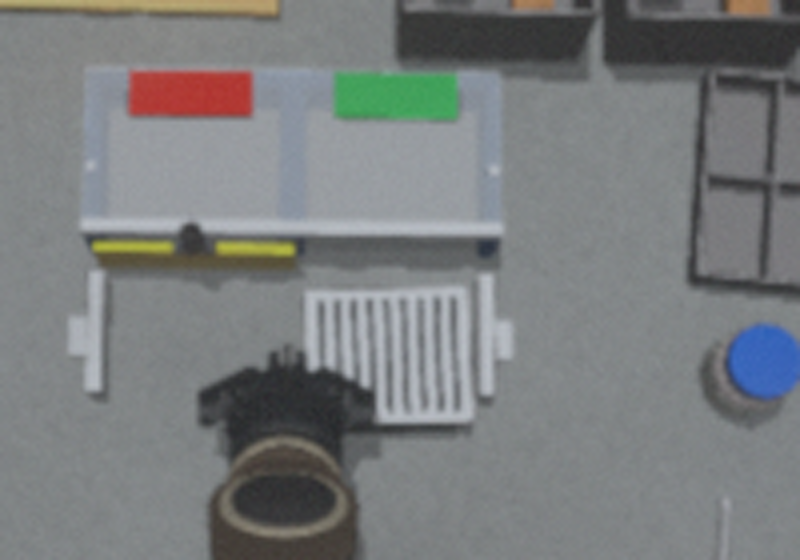

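The top view shows the module's right edge (crop 468–473) just short of the right rail's inner edge (478), slightly turned. I keep pushing slowly.

```bash

python3 -m creep '[{"dx":0,"dy":-2,"dz":0,"wx":0,"wy":0,"wz":0},{"dx":0,"dy":-1,"dz":0,"wx":0,"wy":0,"wz":0},{"dx":0,"dy":-1,"dz":0,"wx":0,"wy":0,"wz":0},{"dx":0,"dy":-1,"dz":0,"wx":0,"wy":0,"wz":0},{"dx":0,"dy":-1,"dz":0,"wx":0,"wy":0,"wz":0},{"dx":0,"dy":0,"dz":0,"wx":0,"wy":0,"wz":0},{"dx":0,"dy":0,"dz":0,"wx":0,"wy":0,"wz":0},{"dx":0,"dy":0,"dz":0,"wx":0,"wy":0,"wz":0}]'; python3 h.py|tail -1
python3 -m creep '[{"dx":0,"dy":-1,"dz":0,"wx":0,"wy":0,"wz":0},{"dx":0,"dy":-1,"dz":0,"wx":0,"wy":0,"wz":0},{"dx":0,"dy":0,"dz":0,"wx":0,"wy":0,"wz":0},{"dx":0,"dy":0,"dz":0,"wx":0,"wy":0,"wz":0},{"dx":0,"dy":0,"dz":0,"wx":0,"wy":0,"wz":0},{"dx":0,"dy":0,"dz":0,"wx":0,"wy":0,"wz":0},{"dx":0,"dy":0,"dz":0,"wx":0,"wy":0,"wz":0},{"dx":0,"dy":0,"dz":0,"wx":0,"wy":0,"wz":0}]'; python3 h.py
python3 - <<'E'
from h import *
d=bot.camera("top"); im=d["image"]
cv2.imwrite("pics/top5.png",cv2.resize(im[160:230,240:320],None,fx=8,fy=8,interpolation=cv2.INTER_CUBIC))
E
```

```text
clock: 15.7
position: [513.8, 0.7, 38.0]
orientation: [0.293, -0.007, 0.956, 0.003]
wrist_force: [-0.1, 6.2, 4.0]
opening: -0.004
F [-0.   6.2  4. ] op -0.0 q [-0.01 -0.17 -0.99  0.16  0.01 -0.02]
clock: 16.5
position: [513.9, 0.2, 38.0]
orientation: [0.293, -0.008, 0.956, 0.004]
wrist_force: [-1.5, 11.9, 4.9]
opening: -0.007
t 16.5 TCPcab [-87.9  -0.7  38. ] tool axes in cab (cols)
 [[-0.828 -0.005  0.561]
 [-0.002  1.     0.006]
 [-0.561  0.004 -0.828]] 
F [-1.4 12.   4.9] op -0.01 q [-0.01 -0.17 -0.99  0.16  0.02 -0.02]
```

View pics/top5.png

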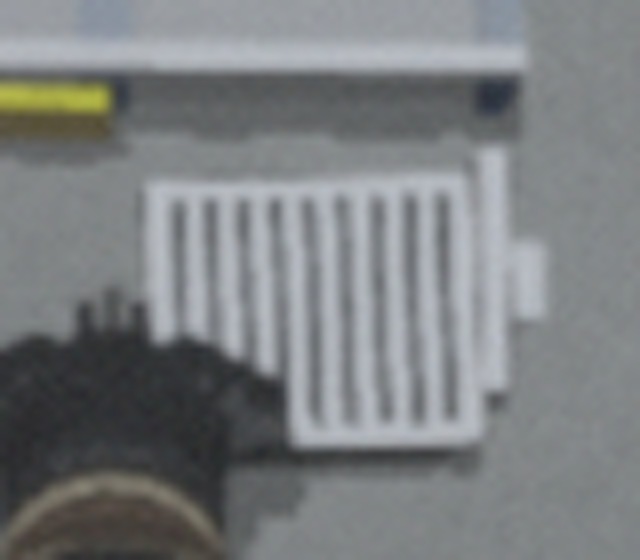

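The module has reached the rail end but is turned about 0.05 rad, with its right edge running from crop (468,175) to (482,440). The wrist shows a small upward force, so a knuckle may be rubbing its top. I back off; the two-finger push on the panel squared it last time.

```bash

python3 -m creep '[{"dx":0,"dy":8,"dz":0,"wx":0,"wy":0,"wz":0},{"dx":0,"dy":10,"dz":0,"wx":0,"wy":0,"wz":0},{"dx":-11.2,"dy":0,"dz":-16.6,"wx":0,"wy":0,"wz":0},{"dx":-22.4,"dy":0,"dz":-33.2,"wx":0,"wy":0,"wz":0},{"dx":29,"dy":0,"dz":-19.6,"wx":0,"wy":0,"wz":0},{"dx":37,"dy":0,"dz":-25,"wx":0,"wy":0,"wz":0},{"dx":12,"dy":-25,"dz":-8,"wx":0,"wy":0,"wz":0},{"dx":0,"dy":-35,"dz":0,"wx":0,"wy":0,"wz":0}]'; 
python3 -m creep '[{"dx":0,"dy":-33,"dz":0,"wx":0,"wy":0,"wz":0},{"dx":0,"dy":0,"dz":0,"wx":0,"wy":0,"wz":0},{"dx":0,"dy":0,"dz":0,"wx":0,"wy":0,"wz":0},{"dx":0,"dy":0,"dz":0,"wx":0,"wy":0,"wz":0},{"dx":0,"dy":0,"dz":0,"wx":0,"wy":0,"wz":0},{"dx":0,"dy":0,"dz":0,"wx":0,"wy":0,"wz":0},{"dx":0,"dy":0,"dz":0,"wx":0,"wy":0,"wz":0},{"dx":0,"dy":0,"dz":0,"wx":0,"wy":0,"wz":0}]' 0.3; python3 h.py
python3 - <<'E'
from h import *
d=bot.camera("top"); im=d["image"]
cv2.imwrite("pics/top6.png",cv2.resize(im[160:250,240:340],None,fx=6,fy=6,interpolation=cv2.INTER_CUBIC))
E
```

```text
clock: 17.35
position: [417.2, -44.0, 96.4]
orientation: [0.292, -0.008, 0.956, 0.002]
wrist_force: [1.5, -0.4, 0.3]
opening: 0.002
clock: 18.15
position: [420.2, -77.5, 97.2]
orientation: [0.292, -0.007, 0.956, 0.002]
wrist_force: [0.1, -0.7, -0.3]
opening: 0.703
t 18.15 TCPcab [-182.6  -77.2   97.2] tool axes in cab (cols)
 [[-0.829 -0.001  0.559]
 [-0.001  1.     0.001]
 [-0.559 -0.    -0.829]] 
F [ 0.1 -0.7 -0.3] op 0.7 q [-0.29 -0.45 -1.    0.44  0.17 -0.26]
```

View pics/top6.png

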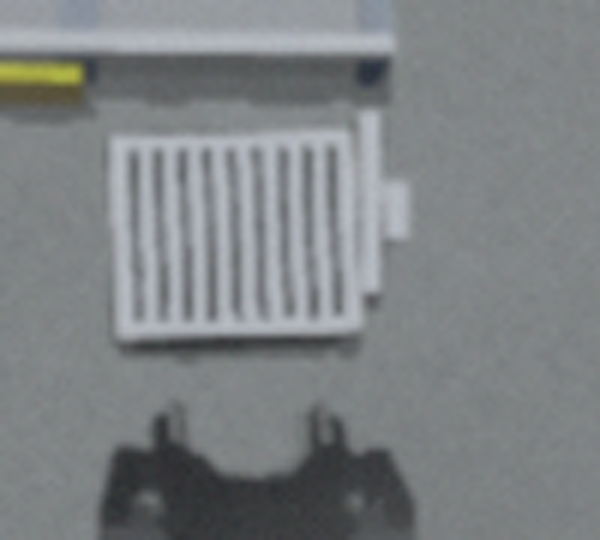

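```bash

python3 -c "
from h import *
mod([[110,137],[353,130],[363,333],[118,339]],6,(240,160))"
```

```text
mod cab [-82.9 -77.5] yaw rel 0.042 res 0.44
```

```bash

python3 -m creep '[{"dx":8.4,"dy":0,"dz":12.4,"wx":0,"wy":0,"wz":0},{"dx":16.8,"dy":0,"dz":24.9,"wx":0,"wy":0,"wz":0},{"dx":11.2,"dy":0,"dz":16.6,"wx":0,"wy":0,"wz":0},{"dx":-8.3,"dy":0,"dz":8,"wx":0,"wy":0,"wz":0},{"dx":-8.3,"dy":0,"dz":5.6,"wx":0,"wy":0,"wz":0},{"dx":-5,"dy":0,"dz":3.4,"wx":0,"wy":0,"wz":0},{"dx":-5,"dy":0,"dz":3.4,"wx":0,"wy":0,"wz":0},{"dx":-5,"dy":0,"dz":3.4,"wx":0,"wy":0,"wz":0}]'; python3 h.py
python3 -m creep '[{"dx":-5,"dy":0,"dz":3.4,"wx":0,"wy":0,"wz":0},{"dx":-5,"dy":0,"dz":3.4,"wx":0,"wy":0,"wz":0},{"dx":-5,"dy":0,"dz":3.4,"wx":0,"wy":0,"wz":0},{"dx":-5,"dy":0,"dz":3.4,"wx":0,"wy":0,"wz":0},{"dx":-5,"dy":0,"dz":3.4,"wx":0,"wy":0,"wz":0},{"dx":0,"dy":0,"dz":0,"wx":0,"wy":0,"wz":0},{"dx":0,"dy":0,"dz":0,"wx":0,"wy":0,"wz":0},{"dx":0,"dy":0,"dz":0,"wx":0,"wy":0,"wz":0}]'; python3 h.py
python3 - <<'E'
from h import *
d=bot.camera("top"); im=d["image"]
cv2.imwrite("pics/top7.png",cv2.resize(im[150:240,240:340],None,fx=6,fy=6,interpolation=cv2.INTER_CUBIC))
E
```

```text
clock: 19.05
position: [459.8, -77.2, 30.3]
orientation: [0.292, -0.007, 0.956, 0.002]
wrist_force: [-7.8, 1.1, 6.4]
opening: 0.7
t 19.05 TCPcab [-142.9  -77.4   30.3] tool axes in cab (cols)
 [[-0.829 -0.001  0.559]
 [-0.     1.     0.001]
 [-0.559  0.001 -0.829]] 
F [-7.8  1.2  6.4] op 0.7 q [-0.26 -0.26 -1.07  0.19  0.15 -0.22]
clock: 19.85
position: [489.9, -77.2, 30.1]
orientation: [0.292, -0.006, 0.956, 0.002]
wrist_force: [-0.6, -0.1, -0.1]
opening: 0.702
t 19.85 TCPcab [-112.9  -77.8   30.1] tool axes in cab (cols)
 [[-0.829 -0.     0.559]
 [-0.     1.     0.   ]
 [-0.559 -0.    -0.829]] 
F [-0.6 -0.1 -0.1] op 0.7 q [-0.23 -0.19 -1.02  0.16  0.14 -0.21]
```

View pics/top7.png

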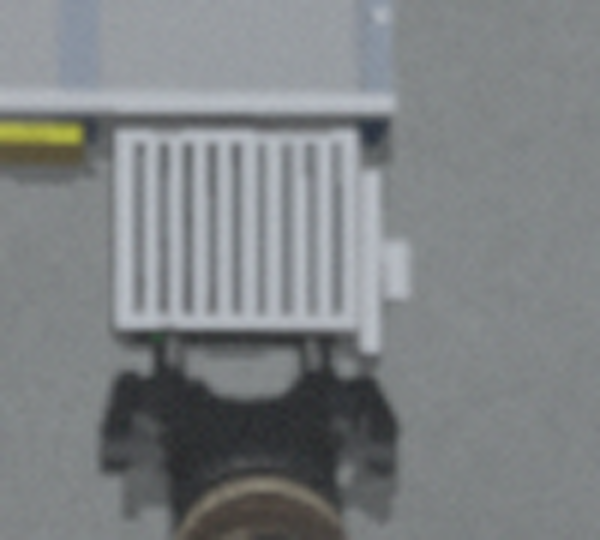

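The top view shows the module square: corners at crop (115,130), (358,130), (358,330) and (117,330), just inside the right rail and aimed at the mouth. Continuing forward.

```bash

python3 -c "
from h import *
mod([[115,130],[358,130],[358,330],[117,330]],6,(240,150))"
python3 -m creep '[{"dx":-5,"dy":0,"dz":3.4,"wx":0,"wy":0,"wz":0},{"dx":-5,"dy":0,"dz":3.4,"wx":0,"wy":0,"wz":0},{"dx":-5,"dy":0,"dz":3.4,"wx":0,"wy":0,"wz":0},{"dx":-5,"dy":0,"dz":3.4,"wx":0,"wy":0,"wz":0},{"dx":-5,"dy":0,"dz":3.4,"wx":0,"wy":0,"wz":0},{"dx":-5,"dy":0,"dz":3.4,"wx":0,"wy":0,"wz":0},{"dx":-5,"dy":0,"dz":3.4,"wx":0,"wy":0,"wz":0},{"dx":-5,"dy":0,"dz":3.4,"wx":0,"wy":0,"wz":0}]'; python3 h.py
```

```text
mod cab [-51.1 -77.9] yaw rel 0.011 res 0.7
clock: 20.75
position: [537.5, -76.5, 29.5]
orientation: [0.292, -0.006, 0.956, 0.002]
wrist_force: [-9.7, 1.0, 6.5]
opening: 0.7
t 20.75 TCPcab [-65.3 -77.7  29.5] tool axes in cab (cols)
 [[-0.83   0.     0.558]
 [ 0.     1.     0.   ]
 [-0.558  0.    -0.83 ]] 
F [-9.7  1.1  6.5] op 0.7 q [-0.2  -0.09 -0.94  0.13  0.12 -0.18]
```

```bash

python3 -m creep '[{"dx":-5,"dy":0,"dz":3.4,"wx":0,"wy":0,"wz":0},{"dx":-5,"dy":0,"dz":3.4,"wx":0,"wy":0,"wz":0},{"dx":-5,"dy":0,"dz":3.4,"wx":0,"wy":0,"wz":0},{"dx":-5,"dy":0,"dz":3.4,"wx":0,"wy":0,"wz":0},{"dx":-5,"dy":0,"dz":3.4,"wx":0,"wy":0,"wz":0},{"dx":-5,"dy":0,"dz":3.4,"wx":0,"wy":0,"wz":0},{"dx":-5,"dy":0,"dz":3.4,"wx":0,"wy":0,"wz":0},{"dx":-5,"dy":0,"dz":3.4,"wx":0,"wy":0,"wz":0}]'; python3 h.py
python3 -m creep '[{"dx":-2.5,"dy":0,"dz":1.7,"wx":0,"wy":0,"wz":0},{"dx":-2.5,"dy":0,"dz":1.7,"wx":0,"wy":0,"wz":0},{"dx":-2.5,"dy":0,"dz":1.7,"wx":0,"wy":0,"wz":0},{"dx":-1.7,"dy":0,"dz":1.1,"wx":0,"wy":0,"wz":0},{"dx":-1.7,"dy":0,"dz":1.1,"wx":0,"wy":0,"wz":0},{"dx":0,"dy":0,"dz":0,"wx":0,"wy":0,"wz":0},{"dx":0,"dy":0,"dz":0,"wx":0,"wy":0,"wz":0},{"dx":0,"dy":0,"dz":0,"wx":0,"wy":0,"wz":0}]'; python3 h.py
```

```text
clock: 21.55
position: [586.0, -76.0, 29.5]
orientation: [0.292, -0.006, 0.956, 0.002]
wrist_force: [-9.0, 0.7, 6.8]
opening: 0.703
t 21.55 TCPcab [-16.7 -77.9  29.5] tool axes in cab (cols)
 [[-0.83   0.     0.558]
 [ 0.     1.    -0.   ]
 [-0.558 -0.    -0.83 ]] 
F [-9.   0.8  6.8] op 0.7 q [-0.18  0.   -0.86  0.13  0.11 -0.16]
clock: 22.35
position: [599.3, -75.9, 29.5]
orientation: [0.292, -0.006, 0.956, 0.002]
wrist_force: [-5.1, -0.1, 3.2]
opening: 0.695
t 22.35 TCPcab [ -3.5 -77.9  29.5] tool axes in cab (cols)
 [[-0.829  0.     0.559]
 [ 0.     1.    -0.   ]
 [-0.559 -0.    -0.829]] 
F [-5.1 -0.   3.2] op 0.7 q [-0.17  0.03 -0.83  0.12  0.1  -0.16]
```

```bash

python3 -m creep '[{"dx":-0.83,"dy":0,"dz":0.56,"wx":0,"wy":0,"wz":0},{"dx":-0.83,"dy":0,"dz":0.56,"wx":0,"wy":0,"wz":0},{"dx":-0.83,"dy":0,"dz":0.56,"wx":0,"wy":0,"wz":0},{"dx":-0.83,"dy":0,"dz":0.56,"wx":0,"wy":0,"wz":0},{"dx":0,"dy":0,"dz":0,"wx":0,"wy":0,"wz":0},{"dx":0,"dy":0,"dz":0,"wx":0,"wy":0,"wz":0},{"dx":0,"dy":0,"dz":0,"wx":0,"wy":0,"wz":0},{"dx":0,"dy":0,"dz":0,"wx":0,"wy":0,"wz":0}]'; python3 h.py
```

```text
clock: 23.15
position: [603.2, -75.7, 29.5]
orientation: [0.292, -0.006, 0.956, 0.002]
wrist_force: [-6.8, -0.1, 4.1]
opening: 0.699
t 23.15 TCPcab [  0.5 -77.8  29.5] tool axes in cab (cols)
 [[-0.829  0.     0.559]
 [ 0.     1.    -0.   ]
 [-0.559 -0.    -0.829]] 
F [-6.8  0.   4.1] op 0.7 q [-0.17  0.03 -0.83  0.12  0.1  -0.15]
```

```bash

python3 -m creep '[{"dx":-0.83,"dy":0,"dz":0.56,"wx":0,"wy":0,"wz":0},{"dx":0,"dy":0,"dz":0,"wx":0,"wy":0,"wz":0},{"dx":-0.83,"dy":0,"dz":0.56,"wx":0,"wy":0,"wz":0},{"dx":0,"dy":0,"dz":0,"wx":0,"wy":0,"wz":0},{"dx":0,"dy":0,"dz":0,"wx":0,"wy":0,"wz":0},{"dx":0,"dy":0,"dz":0,"wx":0,"wy":0,"wz":0},{"dx":0,"dy":0,"dz":0,"wx":0,"wy":0,"wz":0},{"dx":0,"dy":0,"dz":0,"wx":0,"wy":0,"wz":0}]'; python3 h.py
```

```text
clock: 23.95
position: [605.2, -75.7, 29.5]
orientation: [0.292, -0.006, 0.956, 0.002]
wrist_force: [-7.3, 0.3, 4.3]
opening: 0.7
t 23.95 TCPcab [  2.4 -77.8  29.5] tool axes in cab (cols)
 [[-0.829  0.     0.559]
 [ 0.     1.    -0.   ]
 [-0.559 -0.    -0.829]] 
F [-7.3  0.4  4.3] op 0.7 q [-0.17  0.04 -0.82  0.13  0.1  -0.15]
```

```bash

python3 -m creep '[{"dx":-0.83,"dy":0,"dz":0.56,"wx":0,"wy":0,"wz":0},{"dx":0,"dy":0,"dz":0,"wx":0,"wy":0,"wz":0},{"dx":-0.83,"dy":0,"dz":0.56,"wx":0,"wy":0,"wz":0},{"dx":0,"dy":0,"dz":0,"wx":0,"wy":0,"wz":0},{"dx":0,"dy":0,"dz":0,"wx":0,"wy":0,"wz":0},{"dx":0,"dy":0,"dz":0,"wx":0,"wy":0,"wz":0},{"dx":0,"dy":0,"dz":0,"wx":0,"wy":0,"wz":0},{"dx":0,"dy":0,"dz":0,"wx":0,"wy":0,"wz":0}]'; python3 h.py
python3 - <<'E'
from h import *
for c in("top","side"):
    d=bot.camera(c); print(c,[(np.round(r["bbox"],1),r["score"]) for r in bot.look_for("module",c)[:1]])
E
```

```text
clock: 24.75
position: [605.5, -75.7, 29.2]
orientation: [0.291, -0.006, 0.957, 0.002]
wrist_force: [-23.2, 0.2, 18.5]
opening: 0.699
t 24.75 TCPcab [  2.7 -77.8  29.2] tool axes in cab (cols)
 [[-0.831  0.001  0.557]
 [ 0.001  1.    -0.   ]
 [-0.557  0.    -0.831]] 
F [-23.2   0.5  18.5] op 0.7 q [-0.17  0.04 -0.82  0.13  0.1  -0.15]
top []
side []
```

Force jumped to 23 N with TCP x at 2.7 mm (predicted home 2.2 mm), so the module is on the back stop. I retract and look.

```bash

python3 -m creep '[{"dx":4,"dy":0,"dz":-2.7,"wx":0,"wy":0,"wz":0},{"dx":16.6,"dy":0,"dz":-11.2,"wx":0,"wy":0,"wz":0},{"dx":25,"dy":0,"dz":-16.8,"wx":0,"wy":0,"wz":0},{"dx":25,"dy":0,"dz":-16.8,"wx":0,"wy":0,"wz":0},{"dx":-11.2,"dy":0,"dz":-16.6,"wx":0,"wy":0,"wz":0},{"dx":-22.4,"dy":0,"dz":-33.2,"wx":0,"wy":0,"wz":0},{"dx":-22.4,"dy":0,"dz":-33.2,"wx":0,"wy":0,"wz":0},{"dx":-11.2,"dy":0,"dz":-16.6,"wx":0,"wy":0,"wz":0}]'; python3 h.py
python3 -m creep '[{"dx":0,"dy":0,"dz":0,"wx":0,"wy":8.5,"wz":0},{"dx":0,"dy":0,"dz":0,"wx":0,"wy":8.5,"wz":0},{"dx":0,"dy":0,"dz":0,"wx":0,"wy":8.5,"wz":0},{"dx":0,"dy":0,"dz":0,"wx":0,"wy":8.5,"wz":0},{"dx":0,"dy":20,"dz":0,"wx":0,"wy":0,"wz":0},{"dx":0,"dy":40,"dz":0,"wx":0,"wy":0,"wz":0},{"dx":0,"dy":40,"dz":0,"wx":0,"wy":0,"wz":0},{"dx":0,"dy":40,"dz":0,"wx":0,"wy":0,"wz":0}]'; python3 h.py
python3 - <<'E'
from h import *
a=[cv2.resize(bot.camera(c)["image"][y:y+90,x:x+100],None,fx=4,fy=6 if 0 else 4,interpolation=cv2.INTER_CUBIC) for c,x,y in(("top",225,120),("side",230,150))]
cv2.imwrite("pics/both8.png",np.hstack(a))
E
```

```text
clock: 25.75
position: [524.6, -77.1, 154.9]
orientation: [0.296, -0.007, 0.955, 0.001]
wrist_force: [-0.1, -0.1, 0.2]
opening: 0.706
t 25.75 TCPcab [-78.1 -78.2 154.9] tool axes in cab (cols)
 [[-0.825 -0.     0.565]
 [-0.001  1.    -0.001]
 [-0.565 -0.001 -0.825]] 
F [-0.1 -0.1  0.2] op 0.71 q [-0.21 -0.27 -0.77  0.48  0.13 -0.19]
clock: 26.55
position: [521.5, 64.7, 149.4]
orientation: [0.0, -0.006, 1.0, 0.0]
wrist_force: [0.9, 0.7, -0.5]
opening: 0.7
t 26.55 TCPcab [-79.4  63.6 149.4] tool axes in cab (cols)
 [[-1.     0.001  0.001]
 [ 0.001  1.     0.   ]
 [-0.001  0.    -1.   ]] 
F [ 0.9  0.7 -0.5] op 0.7 q [ 0.12  0.14 -0.24  1.19  0.    0.11]
```

View pics/both8.png

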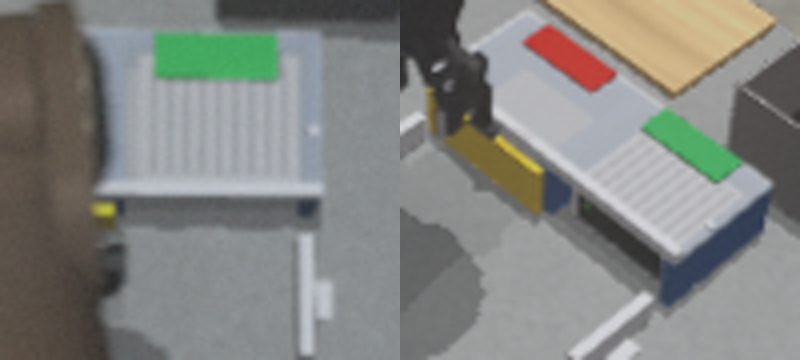

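The module shows square under the clear roof with its panel just inside the mouth (right half, 580,200 to 660,270). I'll overlay the expected home edge in the side picture before closing the shutter.

```bash

python3 - <<'E'
from h import *
d=bot.camera("side"); x0,y0,w,h=275,190,60,45; k=12
im=cv2.resize(d["image"][y0:y0+h,x0:x0+w],None,fx=k,fy=k,interpolation=cv2.INTER_CUBIC)
P=lambda L:tuple(((proj(d,place(CAB,L))[0]-[x0,y0]+.5)*k).astype(int).tolist())
for x,col in((14,(0,255,0)),(6,(0,0,255))):
    cv2.line(im,P([x,-18,0]),P([x,-70,0]),col,1); cv2.line(im,P([x,-18,0]),P([x,-18,45]),col,1)
cv2.line(im,P([0,-10,0]),P([0,-10,58]),(255,255,0),1);cv2.line(im,P([0,-140,0]),P([0,-140,58]),(255,255,0),1)
cv2.line(im,P([-18,-138,30]),P([-110,-138,30]),(0,255,255),1)
cv2.imwrite("pics/ov9.png",im)
E
```

```text
(no output)
```

View pics/ov9.png

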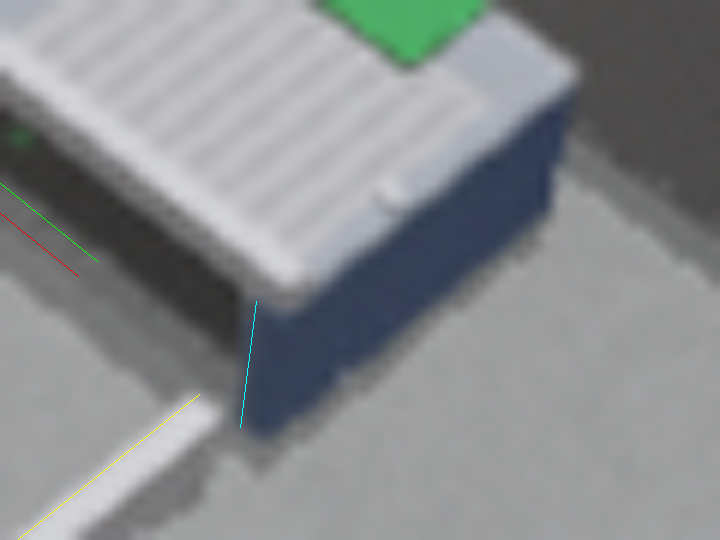

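The panel's lower edge lies on the green line (x = 14, home), so the module is home. Now grip the post again.

```bash

python3 -m creep '[{"dx":-20,"dy":5,"dz":-5,"wx":0,"wy":0,"wz":0},{"dx":-35,"dy":5,"dz":-5,"wx":0,"wy":0,"wz":0},{"dx":-15,"dy":0,"dz":0,"wx":0,"wy":0,"wz":0},{"dx":0,"dy":0,"dz":15,"wx":0,"wy":0,"wz":0},{"dx":0,"dy":0,"dz":20,"wx":0,"wy":0,"wz":0},{"dx":0,"dy":0,"dz":15,"wx":0,"wy":0,"wz":0},{"dx":0,"dy":0,"dz":10,"wx":0,"wy":0,"wz":0},{"dx":0,"dy":0,"dz":0,"wx":0,"wy":0,"wz":0}]' ; python3 h.py
python3 -m creep '[{"dx":0,"dy":0,"dz":0,"wx":0,"wy":0,"wz":0},{"dx":0,"dy":0,"dz":0,"wx":0,"wy":0,"wz":0},{"dx":0,"dy":0,"dz":0,"wx":0,"wy":0,"wz":0},{"dx":0,"dy":0,"dz":0,"wx":0,"wy":0,"wz":0},{"dx":0,"dy":0,"dz":0,"wx":0,"wy":0,"wz":0},{"dx":0,"dy":0,"dz":0,"wx":0,"wy":0,"wz":0},{"dx":0,"dy":0,"dz":0,"wx":0,"wy":0,"wz":0},{"dx":0,"dy":0,"dz":0,"wx":0,"wy":0,"wz":0}]' 1 20; python3 h.py
```

```text
clock: 27.5
position: [590.0, 73.2, 98.3]
orientation: [-0.001, -0.006, 1.0, -0.0]
wrist_force: [-1.3, 0.4, -0.1]
opening: 0.698
t 27.5 TCPcab [-10.8  71.3  98.3] tool axes in cab (cols)
 [[-1.     0.001 -0.002]
 [ 0.001  1.    -0.   ]
 [ 0.002 -0.    -1.   ]] 
F [-1.3  0.4 -0.1] op 0.7 q [ 0.12  0.3  -0.16  1.12 -0.    0.11]
clock: 28.3
position: [591.2, 74.4, 100.8]
orientation: [0.001, -0.007, 1.0, 0.0]
wrist_force: [-0.3, 0.6, 5.7]
opening: 0.181
t 28.3 TCPcab [ -9.6  72.4 100.8] tool axes in cab (cols)
 [[-1.    -0.     0.002]
 [-0.     1.     0.   ]
 [-0.002  0.    -1.   ]] 
F [-0.3  0.6  5.7] op 0.18 q [ 0.13  0.29 -0.16  1.12  0.    0.11]
```

```bash

python3 -m creep '[{"dx":0,"dy":-6,"dz":0,"wx":0,"wy":0,"wz":0},{"dx":0,"dy":-15,"dz":0,"wx":0,"wy":0,"wz":0},{"dx":0,"dy":-20,"dz":0,"wx":0,"wy":0,"wz":0},{"dx":0,"dy":-20,"dz":0,"wx":0,"wy":0,"wz":0},{"dx":0,"dy":-20,"dz":0,"wx":0,"wy":0,"wz":0},{"dx":0,"dy":-20,"dz":0,"wx":0,"wy":0,"wz":0},{"dx":0,"dy":-16,"dz":0,"wx":0,"wy":0,"wz":0},{"dx":0,"dy":-10,"dz":0,"wx":0,"wy":0,"wz":0}]' ; python3 h.py
python3 -m creep '[{"dx":0,"dy":-6,"dz":0,"wx":0,"wy":0,"wz":0},{"dx":0,"dy":-4,"dz":0,"wx":0,"wy":0,"wz":0},{"dx":0,"dy":-2,"dz":0,"wx":0,"wy":0,"wz":0},{"dx":0,"dy":-2,"dz":0,"wx":0,"wy":0,"wz":0},{"dx":0,"dy":-1,"dz":0,"wx":0,"wy":0,"wz":0},{"dx":0,"dy":0,"dz":0,"wx":0,"wy":0,"wz":0},{"dx":0,"dy":0,"dz":0,"wx":0,"wy":0,"wz":0},{"dx":0,"dy":0,"dz":0,"wx":0,"wy":0,"wz":0}]' ; python3 h.py
```

```text
clock: 29.1
position: [593.0, -53.2, 100.8]
orientation: [0.001, -0.006, 1.0, 0.001]
wrist_force: [0.5, 1.7, 5.6]
opening: 0.176
t 29.1 TCPcab [ -9.5 -55.2 100.8] tool axes in cab (cols)
 [[-1.     0.     0.002]
 [ 0.     1.     0.001]
 [-0.002  0.001 -1.   ]] 
F [0.5 1.7 5.6] op 0.18 q [-0.09  0.29 -0.16  1.12  0.   -0.1 ]
clock: 29.9
position: [593.2, -67.5, 100.7]
orientation: [0.001, -0.007, 1.0, 0.0]
wrist_force: [0.8, 0.6, 5.2]
opening: 0.176
t 29.9 TCPcab [ -9.5 -69.4 100.7] tool axes in cab (cols)
 [[-1.    -0.001  0.002]
 [-0.001  1.     0.   ]
 [-0.002  0.    -1.   ]] 
F [0.8 0.6 5.2] op 0.18 q [-0.11  0.3  -0.15  1.12  0.   -0.13]
```

```bash

python3 -m creep '[{"dx":0,"dy":-1,"dz":0,"wx":0,"wy":0,"wz":0},{"dx":0,"dy":-1,"dz":0,"wx":0,"wy":0,"wz":0},{"dx":0,"dy":-1,"dz":0,"wx":0,"wy":0,"wz":0},{"dx":0,"dy":-1,"dz":0,"wx":0,"wy":0,"wz":0},{"dx":0,"dy":-1,"dz":0,"wx":0,"wy":0,"wz":0},{"dx":0,"dy":0,"dz":0,"wx":0,"wy":0,"wz":0},{"dx":0,"dy":0,"dz":0,"wx":0,"wy":0,"wz":0},{"dx":0,"dy":0,"dz":0,"wx":0,"wy":0,"wz":0}]' ; python3 h.py
```

```text
clock: 30.7
position: [593.2, -70.1, 100.7]
orientation: [0.001, -0.008, 1.0, 0.003]
wrist_force: [-0.2, 9.9, 5.7]
opening: 0.179
t 30.7 TCPcab [ -9.4 -72.1 100.7] tool axes in cab (cols)
 [[-1.    -0.002  0.002]
 [-0.002  1.     0.005]
 [-0.002  0.005 -1.   ]] 
F [-0.   9.9  5.7] op 0.18 q [-0.12  0.3  -0.15  1.12  0.01 -0.14]
```

```bash

python3 -m creep '[{"dx":0,"dy":-1,"dz":0,"wx":0,"wy":0,"wz":0},{"dx":0,"dy":-1,"dz":0,"wx":0,"wy":0,"wz":0},{"dx":0,"dy":0,"dz":0,"wx":0,"wy":0,"wz":0},{"dx":0,"dy":0,"dz":0,"wx":0,"wy":0,"wz":0},{"dx":0,"dy":0,"dz":0,"wx":0,"wy":0,"wz":0},{"dx":0,"dy":0,"dz":0,"wx":0,"wy":0,"wz":0},{"dx":0,"dy":0,"dz":0,"wx":0,"wy":0,"wz":0},{"dx":0,"dy":0,"dz":0,"wx":0,"wy":0,"wz":0}]' ; python3 h.py
```

```text
clock: 31.5
position: [593.2, -70.3, 100.8]
orientation: [0.001, -0.008, 1.0, 0.005]
wrist_force: [-0.5, 16.5, 6.5]
opening: 0.178
t 31.5 TCPcab [ -9.5 -72.3 100.8] tool axes in cab (cols)
 [[-1.    -0.004  0.002]
 [-0.004  1.     0.009]
 [-0.002  0.009 -1.   ]] 
F [-0.3 16.5  6.5] op 0.18 q [-0.12  0.3  -0.15  1.12  0.01 -0.14]
```

```bash

python3 -m creep '[{"dx":0,"dy":0,"dz":0,"wx":0,"wy":0,"wz":0},{"dx":0,"dy":0,"dz":0,"wx":0,"wy":0,"wz":0},{"dx":0,"dy":0,"dz":0,"wx":0,"wy":0,"wz":0},{"dx":0,"dy":0,"dz":0,"wx":0,"wy":0,"wz":0},{"dx":0,"dy":0,"dz":-15,"wx":0,"wy":0,"wz":0},{"dx":0,"dy":0,"dz":-30,"wx":0,"wy":0,"wz":0},{"dx":0,"dy":0,"dz":-30,"wx":0,"wy":0,"wz":0},{"dx":30,"dy":0,"dz":-20,"wx":0,"wy":0,"wz":0}]' 0.4; 
python3 -m creep '[{"dx":40,"dy":20,"dz":-15,"wx":0,"wy":0,"wz":0},{"dx":40,"dy":25,"dz":0,"wx":0,"wy":0,"wz":0},{"dx":40,"dy":25,"dz":0,"wx":0,"wy":0,"wz":0},{"dx":40,"dy":25,"dz":0,"wx":0,"wy":0,"wz":0},{"dx":20,"dy":25,"dz":0,"wx":0,"wy":0,"wz":0},{"dx":0,"dy":0,"dz":0,"wx":0,"wy":0,"wz":0},{"dx":0,"dy":0,"dz":0,"wx":0,"wy":0,"wz":0},{"dx":0,"dy":0,"dz":0,"wx":0,"wy":0,"wz":0}]'; python3 h.py
python3 - <<'E'
from h import *
out=[]
for c,x0,y0 in(("top",190,120),("side",240,145)):
    d=bot.camera(c);k=3 if 0 else 3.2;w,h=125,110
    im=cv2.resize(d["image"][y0:y0+h,x0:x0+w],None,fx=k,fy=k,interpolation=cv2.INTER_CUBIC)
    P=lambda L:tuple(((proj(d,place(CAB,L))[0]-[x0,y0]+.5)*k).astype(int).tolist())
    for y in(-2,-148): cv2.line(im,P([-12,y,4]),P([-12,y,60]),(0,0,255),1)
    cv2.circle(im,P([-8,-75,111]),2,(0,0,255),-1); out.append(im)
    for n in("shutter","green_tag"): 
        for r in bot.silhouettes(n,c)[:1]:
            print(c,n,round(r["score"],2),np.round(r["bbox"],1))
    g=d["image"].astype(int); ys,xs=np.nonzero((g[...,1]>120)&(g[...,2]>120)&(g[...,0]<80)); 
    k2=(xs>190)&(xs<330)&(ys>150)&(ys<250); print("yellow",xs[k2].min(),xs[k2].max(),ys[k2].min(),ys[k2].max())
    print("pred ends px",proj(d,place(CAB,[[-12,-2,60],[-12,-148,60],[-12,-148,4]])).round(1).tolist())
cv2.imwrite("pics/fin.png",np.hstack(out))
E
```

```text
clock: 32.3
position: [564.9, -75.6, 196.0]
orientation: [0.001, -0.007, 1.0, -0.0]
wrist_force: [-0.2, -0.2, -0.9]
opening: 0.6
clock: 33.1
position: [381.7, 42.0, 209.8]
orientation: [0.0, -0.006, 1.0, -0.0]
wrist_force: [0.1, 0.1, -0.5]
opening: 0.601
t 33.1 TCPcab [-219.5   42.8  209.8] tool axes in cab (cols)
 [[-1.     0.     0.001]
 [ 0.     1.    -0.   ]
 [-0.001 -0.    -1.   ]] 
F [ 0.1  0.1 -0.5] op 0.6 q [ 0.11 -0.14 -0.39  1.32 -0.    0.1 ]
top shutter 0.64 [253.7 167.6 304.  174.5]
top green_tag 0.8 [261.8 130.3 293.8 141.7]
yellow 254 303 171 173
pred ends px [[253.6, 173.7], [304.0, 174.3], [302.1, 178.2]]
side shutter 0.71 [262.9 194.1 297.1 225.4]
side green_tag 0.46 [290.4 177.8 311.  195.1]
yellow 265 296 193 221
pred ends px [[264.3, 193.4], [295.2, 217.6], [293.9, 227.7]]
```

View pics/fin.png

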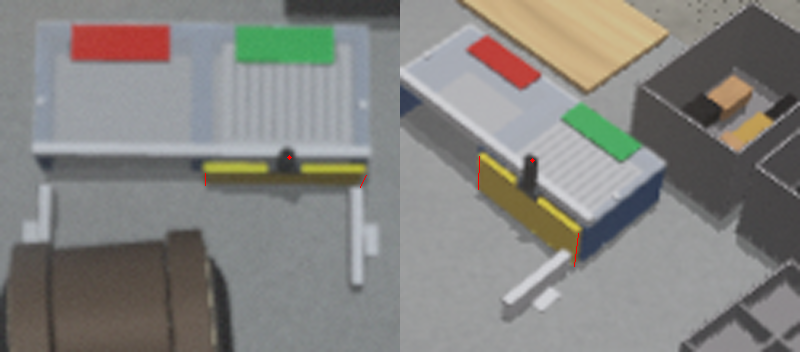

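Both views show the shutter's ends and the post top on the predicted full-stop positions (red marks). The module lies square beneath the roof and the arm is clear.

```bash
python3 -c "
from plant import bot
print(bot.sign_off())"
```

```text
the job is handed in; nothing more can be done
None
```

I moved the shutter off the green (-y) bay and pushed the module to the right guide rail. I then slid it home with a low two-finger push, drew the shutter back across the bay to its stop, and handed in at about 33 s of the 72 s allowed.

**Module home:** The force rose from 7 to 23 N with almost no further travel, 0.5 mm past the predicted home position. In the side overlay its panel edge lay on the 14 mm home line. The last view shows it square in the bay.

**Shutter at its stop:** The force rose to 16.5 N with no further travel. The shutter's ends in both cameras matched the predicted stop position to about 1 px, and the arm then stood clear with no contact force.

**Checks that disagreed or were incomplete:**
- The sideways push left the module turned about 0.04 to 0.05 rad, with a slight upward force on the wrist. The two-finger push on the panel squared it afterwards.
- At the shutter stop the arm's own position read y = -72.3 mm against the nominal -75. I put that down to calibration and trusted the cameras.
- I did not re-measure the loose objects at the end. The arm was not moved close to any of them.

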